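Find the weak clip on the sample board

TASK

One of the three spring clips on the sample board has lost its grip. Find it by pinching the black tabs and tugging the clips one after another gently straight up (about 8 N is enough: the weak one slides off, a sound one holds and must stay on; do not pull so hard that the board is drawn up out of its foot), and set the weak clip gently down in the white repairs tub, leaving the jar, bowl and spatula alone.

Things in the scene. Friction and masses are not known exactly. Their poses are not given: they have to be found in the camera images.
- board: upright sample board, 6 thick (x), 250 long (y), in a wooden foot 100 x 230 x 32 that is fixed to the table; origin under the centre of the foot on the table, z up, x across the board's thickness, y along its top edge; the top edge is straight and 115 mm above the origin. Small glass chips are stuck to its -x face
- tab_1 (a point): centre of the black pull tab of the clip at the board's -y place (fixed to the board: it does not follow the clip), 37 mm above the board's edge, 13 below the tab's top. Tab 10 thick (board x), 24 wide (board y), pinched across its 10 mm; it floats up to 4 mm to and fro across the board in its slot, so a slightly off-centre pinch hardly loads the jaws
- tab_2 (a point): the same for the middle place. The three clips look alike, about 80 g each, and change places. Steel C-frame 26 wide (board y), reaching from 21 mm on the board's -x side to 8 mm on its +x side; its lowest edge is 61 mm below the tab's centre, 24 mm below the board's edge when fully on
- tab_3 (a point): the same for the +y place. A spring pad on the -x side pinches the board. Which clip is weak cannot be seen: a sound one takes 20 N or more of upward pull before it slides, the weak one slides at 3 to 5 N and is off after 24 mm
- spring_p (a joint): pad of one of the clips, a sound one; at which place is not known. m: 0 while the 6 mm board is in the clip's jaws, +0.004 when the clip is off and shut on nothing
- spring_q (a joint): pad of one of the clips, the weak one; at which place is not known. m: 0 while the 6 mm board is in the clip's jaws, +0.004 when the clip is off and shut on nothing
- spring_r (a joint): pad of one of the clips, a sound one; at which place is not known. m: 0 while the 6 mm board is in the clip's jaws, +0.004 when the clip is off and shut on nothing
- tub: open square white plastic repairs tub, fixed to the table, 170 x 170 outside, 45 high, walls and floor 4 thick; origin under its centre on the table
- panel (a joint): the board itself, held down in the slot of its foot by a light spring catch: m it has risen out of the foot, 0 at rest. An upward pull of about 6 N starts to lift it, then 2 N more per mm (about 15 N for 5 mm); it springs back when let go
- jar: glass jar with a green lid, 80 across, 120 high, bystander; origin under its centre
- bowl: small white bowl of glass chips, 90 across, 45 high, bystander; origin under its centre
- spatula: spatula, 200 long, lying flat beyond the board, bystander; origin near its middle on its underside
Not all that is in view belongs to the job. What is shaped like the part that bears spring_q but blue is not meant.

How it is judged:
By the outcome, as a careful person would: the job done as asked, in the order asked, and still so for the second after the job is handed in, with the robot touching nothing.
It also fails if it takes over 64 s, if anything falls off the work surface, if the arm or the gripper's body presses on something with over 40 N, if the wrist force passes 120 N, or if a joint passes its speed limit or range.

ROBOT

A 6-joint arm with a two-finger parallel gripper is mounted at the origin on the work surface. World frame = base frame: x ahead of the robot, y to its left, z up, the work surface at z = 0. Lengths are in m, angles in rad, forces in N, time in s.
With the tool pointing down it reaches from about 0.375 to 0.9 m from the base axis. Payload 3.1 kg.
Tool frame: the origin (TCP) lies at the very end of the fingers, on their centre line; the grasp point (between the pads) lies robot.grasp_offset behind it (robot.grasp_offset is the distance from the TCP to the grasp point, in m); z points along the fingers, y is the direction in which the jaws open and shut (so a half turn about z gives the same grasp; the last joint's range is limited). The gripper opens to 87 mm and grips with 3 to 60 N. Pads are 19 mm wide; open, the fingers measure 117 mm over their backs; the gripper's body (75 mm by 190 mm) begins 51 mm behind the grasp point.
Start: joints at [1.159, 0.527, 1.433, -0, 1.181, -0.178], TCP at [0.145, 0.608, 0.187] pointing down, gripper open.
Joint ranges: [-3.08, 3.08], [-0.75, 2.2], [0.22, 2.44], [-1.43, 4.57], [0, 2.65], [-2.85, 2.85]. Speed limits (rad/s): [2.79, 2.79, 3.14, 3.14, 3.14, 3.14].

INTERFACE

Orientations are given as a unit quaternion [x, y, z, w].
In Python, from rig import robot gives the robot as it stands.
- The arm moves only by the tool drive_tool, never from a script. Its argument "targets" is one flat list of numbers, 6 for each row, row after row: the shift along the tool's x, y, z in cm, then the turn, a rotation vector about the tool's x, y, z in degrees. A call has 1 to 12 rows; each row is the pose to reach, as a shift and turn from the pose commanded when the call began, along the tool's axes at that moment; what a row does not reach only later rows make up. A row lasts 1/12 s, in which the tool goes at most 41.7 mm and 7.16 degrees, less where a joint would pass 70% of its speed; a pose out of reach is approached as far as the arm can. A call with a gripper value outside its range is refused whole. "grip" is the gripper command: -1 is fully open, 1 is shut, values between are in proportion, set as the call begins (left out, the last holds). The fingers move at their own pace and stop on an object; "squeeze" is the grip in N (left out, the last holds). Time passes only in rows, so rows that repeat a pose let the fingers close. It gives the time, the measured TCP pose, the force and the opening at its end, in the units of the state.
- robot.get_obs(): the state, without advancing time (a new reading comes with each control period).
- robot.camera(name): name is "scene" or "top"; returns (picture, depth): 384x512x3 uint8, red, green, blue; 384x512 float32, m along the optical axis (not along the pixel's ray), 0 where there is no reading.
- robot.calibration(name): a dict with "mtx" (3x3 intrinsics, pixels), "R" (3x3) and "t" (3): a world point X has camera coordinates R X + t. Camera axes: x right, y down, z forward; pixel columns grow to the right and rows downward; lengths in m; the calibration is good to about 2 mm. A picture is of the moment at which its call begins. calibration takes no time and is no camera call.
- robot.hand_in(): hands the job in, once; it reports no verdict.
The state is a dict: "time": time; "q": joint angles; "joint_velocities": joint speeds; "joint_torque": joint torques, N m; "position": TCP position; "tool_rot": TCP orientation; "ft_force": force on the tool from outside, world axes, zero at the start; "moment": the same for the moment, N m; "grip_width": finger opening in m.
Only numpy, scipy, OpenCV 4.12 (cv2) and the standard library are available. Lean on these libraries where they do the work, as an engineer would, in place of code of your own. Each camera call takes 0.05 s, during which the arm holds its last target.

## Working session

There is one attempt and no reset: what is moved stays moved. The work goes in short steps, Python scripts to look and compute and a tool call to move; the robot and the scene stay as the last step left them, time stands still between calls to the robot, and variables do not carry over. Pictures are saved under pics/ and viewed, and the job is handed in when it is done.

Besides the shell and the picture viewer there is one more tool, called as name(argument=value, ...), one argument or row to a line, values as JSON. drive_tool: Moves the arm, as the interface text tells. Its arguments: {"type":"object","properties":{"targets":{"type":"array","items":{"type":"number"}},"grip":{"type":"number"},"squeeze":{"type":"number"}},"required":["targets"]}

```bash
ls; mkdir -p pics; python3 - <<'E'
from rig import robot
import cv2,numpy as np
o=robot.get_obs();print({k:np.round(v,4) for k,v in o.items()},robot.grasp_offset)
for n in("scene","top"):
    p,d=robot.camera(n);np.savez(f"pics/{n}0.npz",p=p,d=d)
    cv2.imwrite(f"pics/{n}0.png",p[:,:,::-1]);c=robot.calibration(n)
    print(n,c["mtx"].tolist(),np.round(c["R"],3).tolist(),c["t"])
E
```

```text
pics
{'time': np.float64(0.0), 'q': array([ 1.1585,  0.5285,  1.4339, -0.    ,  1.1814, -0.1785]), 'joint_velocities': array([ 0.0005,  0.0008, -0.    ,  0.0005,  0.0003,  0.0003]), 'joint_torque': array([ 9.00000e-04, -4.40049e+01, -1.76594e+01,  6.31000e-02,
        5.82000e-02, -2.00000e-04]), 'position': array([0.1445, 0.6072, 0.1863]), 'tool_rot': array([ 1.166e-01,  9.932e-01, -1.000e-03, -3.000e-04]), 'ft_force': array([-0.0991,  0.3151,  0.1003]), 'moment': array([-0.0113,  0.0011,  0.0306]), 'grip_width': np.float64(0.0867)} 0.0187
scene [[355.200425294812, 0.0, 261.3812986387593], [0.0, 355.200425294812, 196.2148791856899], [0.0, 0.0, 1.0]] [[0.842, 0.539, -0.001], [0.396, -0.62, -0.677], [-0.366, 0.57, -0.736]] [-0.490955   -0.15522649  1.12881734]
top [[416.1813890696466, 0.0, 256.72461079016773], [0.0, 416.1813890696466, 191.30033980572603], [0.0, 0.0, 1.0]] [[-0.023, -0.999, 0.022], [-0.999, 0.022, -0.043], [0.043, -0.023, -0.999]] [0.00518167 0.57873558 1.15597193]
```

View pics/scene0.png

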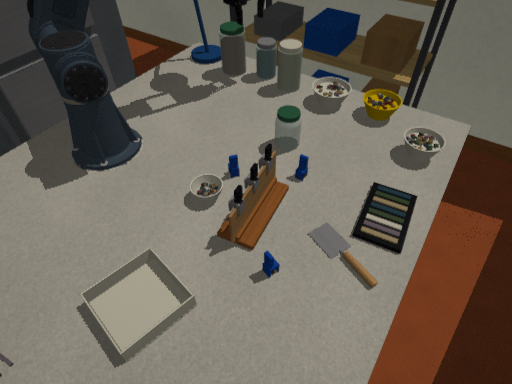

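View pics/top0.png

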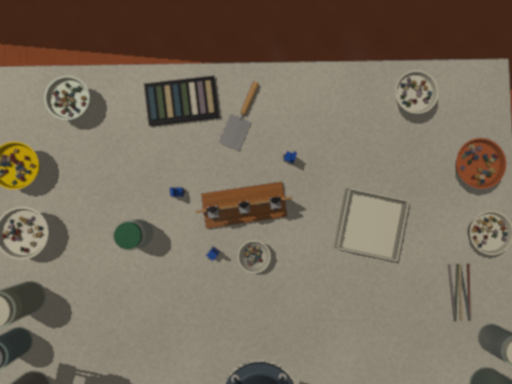

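```bash
cat > h.py <<'E'
from rig import robot
import numpy as np,cv2
def cloud(n,d):
    c=robot.calibration(n);v,u=np.indices(d.shape);K=c["mtx"]
    P=np.stack([(u-K[0,2])/K[0,0]*d,(v-K[1,2])/K[1,1]*d,d],-1)
    return (P-c["t"])@c["R"]
def ray(n,u,v,z):
    c=robot.calibration(n);K=c["mtx"];R=c["R"];o=-R.T@c["t"]
    r=R.T@np.array([(u-K[0,2])/K[0,0],(v-K[1,2])/K[1,1],1]);return o+r*(z-o[2])/r[2]
E
python3 - <<'E'
from h import *
for n,(x0,x1,y0,y1),s in(("top",(190,300,170,240),7),("scene",(205,305,135,250),5)):
    f=np.load(f"pics/{n}0.npz");p,d=f["p"],f["d"]
    cv2.imwrite(f"pics/{n}0c.png",cv2.resize(p[y0:y1,x0:x1,::-1],None,fx=s,fy=s,interpolation=cv2.INTER_CUBIC))
    W=cloud(n,d)
    m=((p.max(2)<60)&(W[...,2]>.125)&(W[...,2]<.19)&(d>0)&(W[...,0]>.3)&(W[...,0]<.7)).astype(np.uint8)
    k,l,st,c=cv2.connectedComponentsWithStats(m)
    for i in range(1,k):
        if st[i,4]>8: q=W[l==i];print(n,st[i],c[i].round(1),np.median(q,0).round(4),q.min(0).round(3),q.max(0).round(3))
f=np.load("pics/top0.npz");W=cloud("top",f["d"])
np.set_printoptions(linewidth=220)
print((W[195:228,198:292:2,2]*1000).astype(int)[::2])
E
```

```text
top [271 198  10   6  38] [275.5 199.7] [ 0.5501 -0.0507  0.1656] [ 0.543 -0.061  0.125] [ 0.555 -0.039  0.17 ]
top [240 202   8   5  31] [243.5 204.3] [0.5418 0.0274 0.1659] [0.537 0.02  0.139] [0.547 0.037 0.169]
top [208 207  10   6  37] [212.4 209.2] [0.5314 0.1052 0.1655] [0.524 0.096 0.125] [0.536 0.115 0.17 ]
scene [433   0  13  17 135] [438.7   7.2] [0.6525 1.2865 0.1589] [0.633 1.277 0.125] [0.667 1.307 0.189]
scene [265 144   7  17  96] [267.9 151.7] [0.5357 0.1025 0.1516] [0.527 0.096 0.128] [0.54  0.121 0.166]
scene [250 163   8  18 106] [253.8 171.6] [0.5458 0.0242 0.1522] [0.538 0.018 0.127] [0.549 0.042 0.164]
scene [234 185   9  19 121] [237.8 194. ] [ 0.5558 -0.0539  0.1524] [ 0.547 -0.062  0.128] [ 0.559 -0.037  0.166]
[[   3    3   21   14   22   20   19   18   16   16   17   18   19   18   19   21   17   20   17   21   21   16   20   17   21   16   15   20   18   21   18   19   19   19   16   18   15   17   23   19   29   36   32
    35    0    3   -1]
 [   2   -1   18   18   17   22   22   18   22   21   19   19   21   18   20   17   21   20   19   20   16   18  
[... 3027 characters left out ...]
1   19   17   20   21   20   21   17   22   21   20   18   17   21   18   22   19   21   17   12   -1    4    1    3    0    1    1    2    4    1    1    0    2    5    4    0    0    2    1    3
     3    2    3   -1]
 [  -1   -2    3    3   22   20   14   19   17   16   19   18   18   14   20   16    0    0    5    1    2    1   -1    3    1    0    0    3    0    1    2    3    3    3   -1    3    2   -2   -3   -3    3    0    0
     3    3    3    5]
 [   1    3   -1   -1   18   20   18   17   17   16   -1    1    1    0    1    0   -1   -2    0    1    0    2    0    2    3    0    4    5    4    2    1    2    0    1    0    3    1    3    0    0    1   -1    0
    -3    0    4    2]]
```

```bash
ls pics
```

```text
scene0.npz
scene0.png
scene0c.png
top0.npz
top0.png
top0c.png
```

```bash
python3 - <<'E'
from h import *
f=np.load("pics/top0.npz");p,d=f["p"],f["d"];W=cloud("top",d)
roi=(abs(W[...,0]-.54)<.06)&(abs(W[...,1]-.03)<.16)
m=(roi&(W[...,2]>.155)&(W[...,2]<.18)).astype(np.uint8)
k,l,st,c=cv2.connectedComponentsWithStats(m,connectivity=8)
T=[]
for i in range(1,k):
    if st[i,4]>8:
        P=ray("top",*c[i],.165);T.append(P[:2]);q=W[l==i];r=cv2.minAreaRect(q[:,:2].astype(np.float32)*1000);print(st[i],P.round(4),np.median(q[:,2]).round(4),r)
b=roi&(abs(W[...,2]-.1155)<.004)
Q=W[b][:,:2];a=cv2.fitLine(Q.astype(np.float32),cv2.DIST_HUBER,0,1e-4,1e-5).ravel();print("edge",a,b.sum(),Q.min(0),Q.max(0))
n=np.array([-a[1],a[0]]);
for t in T: print("tab off edge",(t-a[2:])@n)
print("yaw",np.degrees(np.arctan2(-a[0],a[1])))
# tub
t=(abs(W[...,2]-.045)<.006)&(W[...,1]<-.17)&(W[...,1]>-.42)&(W[...,0]>.35)&(W[...,0]<.65)
k,l,st,c=cv2.connectedComponentsWithStats(t.astype(np.uint8));i=1+st[1:,4].argmax()
print("tub",cv2.minAreaRect(W[l==i][:,:2].astype(np.float32)*1000))
# foot
ft=roi&(W[...,2]>.01)&(W[...,2]<.18)
print("foot",cv2.minAreaRect(W[ft][:,:2].astype(np.float32)*1000))
f=np.load("pics/scene0.npz");S=cloud("scene",f["d"])
m=(abs(S[...,0]-.54)<.06)&(abs(S[...,1]-.03)<.16)&(S[...,2]>.14)&(S[...,2]<.17)
k,l,st,c=cv2.connectedComponentsWithStats(m.astype(np.uint8))
for i in range(1,k):
    if st[i,4]>30: q=S[l==i];print("scene",cv2.minAreaRect(q[:,:2].astype(np.float32)*1000),q[:,2].max())
E
```

```text
[271 197  10   5  40] [ 0.5519 -0.0496  0.165 ] 0.1657 ((552.2074584960938, -49.708473205566406), (9.736458778381348, 22.30702018737793), 1.0298937559127808)
[239 202   9   5  37] [0.5417 0.0297 0.165 ] 0.1661 ((541.9573364257812, 29.761690139770508), (19.578954696655273, 9.758068084716797), 89.04701232910156)
[206 207  10   5  41] [0.5315 0.1089 0.165 ] 0.1657 ((531.6239624023438, 108.81838989257812), (21.879310607910156, 9.70972728729248), 89.01327514648438)
edge [ 0.12387414 -0.99229795  0.53989637  0.04501817] 150 [ 0.51415901 -0.0933081 ] [0.56025811 0.15295239]
tab off edge 0.00014388682126452467
tab off edge -0.00011611038624203668
tab off edge -0.00041158518337022326
yaw -172.88425
tub ((480.2209777832031, -322.1101379394531), (170.67434692382812, 170.5358123779297), 76.7069320678711)
foot ((541.7285766601562, 29.759201049804688), (100.10858154296875, 248.36734008789062), 7.218470096588135)
scene ((533.2725830078125, 108.61002349853516), (10.610393524169922, 23.991439819335938), 12.38868236541748) 0.16563812711370235
scene ((542.59912109375, 29.997146606445312), (10.497627258300781, 23.007091522216797), 5.312957763671875) 0.16446182509372645
scene ((552.6764526367188, -49.63100051879883), (10.082155227661133, 25.368898391723633), 7.003589153289795) 0.16573751248970825
```

View pics/scene0c.png

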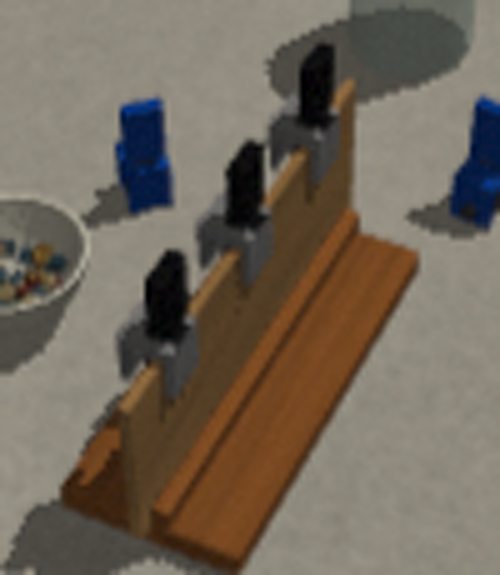

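View pics/top0c.png

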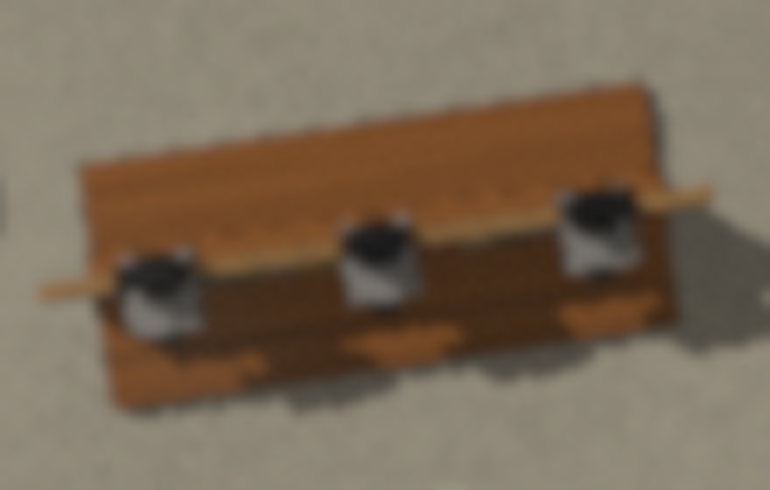

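```bash
cat >> h.py <<'E'
from scipy.spatial.transform import Rotation as Ro
def go(xyz,yaw=7.2):
    o=robot.get_obs();R=Ro.from_quat(o["tool_rot"])
    th=np.radians(yaw);y=np.array([np.cos(th),np.sin(th),0]);z=np.array([0,0,-1.]);x=np.cross(y,z)
    T=Ro.from_matrix(np.stack([x,y,z],1))
    s=R.inv().apply(np.array(xyz)-o["position"])*100
    r=(R.inv()*T).as_rotvec(degrees=True)
    print("t",o["time"],"pos",o["position"].round(4),"F",o["ft_force"].round(2),"w",round(float(o["grip_width"]),4));print("shift cm",s.round(2),"rot",r.round(2))
E
python3 -c "
from h import *
go([.532,.1088,.20])"
```

```text
t 0.1 pos [0.1445 0.6073 0.1864] F [ 0.38 -0.09  0.32] w 0.0872
shift cm [-49.25 -39.52  -1.31] rot [-1.10e-01  5.00e-02  6.94e+01]
```

drive_tool(
  targets=[-1,-0.8,-0.5,0,0,3,-3,-2.4,-1,0,0,9,-6,-4.8,-1.3,0,0,16,-9,-7.2,-1.3,0,0,23,-12,-9.6,-1.3,0,0,30,-15,-12,-1.3,0,0,37,-18,-14.4,-1.3,0,0,44,-21,-16.8,-1.3,0,0,51,-24,-19.2,-1.3,0,0,58,-27,-21.6,-1.3,0,0,64,-30,-24,-1.3,0,0,69.4,-32,-25.6,-1.3,0,0,69.4],
  grip=-1,
  squeeze=25,
)

```text
time: 1.1
position: [0.3984, 0.2822, 0.2001]
tool_rot: [0.663, 0.748, -0.0, 0.0]
ft_force: [0.4, 0.6, -0.1]
grip_width: 0.0873
```

```bash
python3 -c "
from h import *
go([.532,.1088,.20])"
```

```text
t 1.1 pos [0.3984 0.2822 0.2001] F [ 0.36  0.6  -0.08] w 0.0873
shift cm [-18.82  11.17   0.03] rot [ 0.02  0.05 -0.29]
```

drive_tool(
  targets=[-3,1.8,0,0,0,0,-6,3.6,0,0,0,0,-9,5.3,0,0,0,0,-12,7.1,0,0,0,0,-15,8.9,0,0,0,0,-17,10.1,0,0,0,0,-18.3,10.8,0,0,0,0,-18.3,10.8,0,0,0,0,-18.3,10.8,0,0,0,0],
)

```text
time: 1.85
position: [0.5261, 0.1168, 0.1998]
tool_rot: [0.662, 0.75, -0.0, -0.001]
ft_force: [-0.8, 1.5, 0.7]
grip_width: 0.0869
```

```bash
python3 -c "
from h import *
go([.532,.1088,.134])"
```

```text
t 1.85 pos [0.5261 0.1168 0.1998] F [-0.84  1.53  0.73] w 0.0869
shift cm [-0.88  0.49  6.58] rot [-0.1  -0.05 -0.07]
```

drive_tool(
  targets=[-0.5,0.3,0,0,0,0,-0.9,0.5,0,0,0,0,-0.9,0.5,0,0,0,0,-0.9,0.5,0,0,0,0],
)

```text
time: 2.18
position: [0.5326, 0.1091, 0.2003]
tool_rot: [0.661, 0.75, 0.0, -0.0]
ft_force: [-1.7, -0.2, 0.6]
grip_width: 0.0872
```

```bash
python3 -c "
from h import *
go([.532,.1088,.134])"
```

```text
t 2.1833 pos [0.5326 0.1091 0.2003] F [-1.67 -0.24  0.64] w 0.0872
shift cm [-0.03 -0.06  6.63] rot [-0.   -0.01  0.05]
```

drive_tool(
  targets=[0,0,1,0,0,0,0,0,2.5,0,0,0,0,0,4,0,0,0,0,0,5.5,0,0,0,0,0,6.3,0,0,0,0,0,6.6,0,0,0,0,0,6.6,0,0,0,0,0,6.6,0,0,0],
)

```text
time: 2.85
position: [0.5332, 0.1086, 0.1345]
tool_rot: [0.661, 0.75, 0.0, 0.0]
ft_force: [-0.4, -0.8, 0.1]
grip_width: 0.0872
```

drive_tool(
  targets=[0,0,0,0,0,0,0,0,0,0,0,0,0,0,0,0,0,0,0,0,0,0,0,0,0,0,0,0,0,0,0,0,0,0,0,0,0,0,0,0,0,0,0,0,0,0,0,0,0,0,0,0,0,0,0,0,0,0,0,0],
  grip=1,
  squeeze=25,
)

```text
time: 3.68
position: [0.5329, 0.1085, 0.1342]
tool_rot: [0.661, 0.75, -0.0, -0.0]
ft_force: [-0.3, -0.0, 1.0]
grip_width: 0.0283
```

Still closing.

drive_tool(
  targets=[0,0,0,0,0,0,0,0,0,0,0,0,0,0,0,0,0,0,0,0,0,0,0,0,0,0,0,0,0,0,0,0,0,0,0,0],
)

```text
time: 4.18
position: [0.5329, 0.1085, 0.1343]
tool_rot: [0.661, 0.75, 0.0, -0.0]
ft_force: [0.8, 0.1, -0.6]
grip_width: 0.0004
```

```bash
python3 - <<'E'
from h import *
for n,(x0,x1,y0,y1),s in(("top",(170,300,160,250),6),("scene",(205,325,95,225),4)):
    p,d=robot.camera(n);np.savez(f"pics/{n}1.npz",p=p,d=d)
    cv2.imwrite(f"pics/{n}1c.png",cv2.resize(p[y0:y1,x0:x1,::-1],None,fx=s,fy=s,interpolation=cv2.INTER_CUBIC))
E
```

```text
(no output)
```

View pics/scene1c.png

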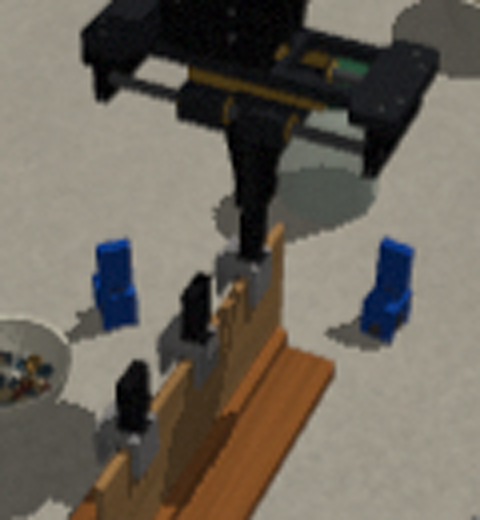

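View pics/top1c.png

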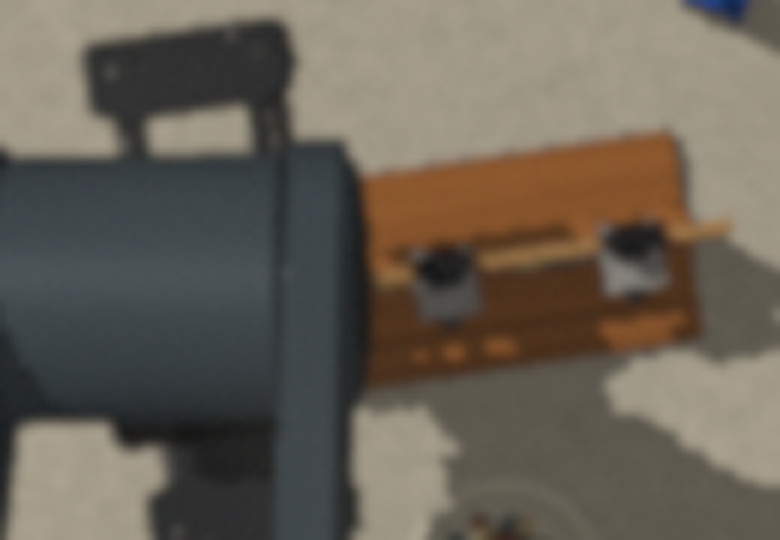

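```bash
python3 - <<'E'
from h import *
np.set_printoptions(linewidth=220)
print({k:np.round(v,3).tolist() for k,v in robot.get_obs().items()})
for i in (0,1):
    f=np.load(f"pics/scene{i}.npz");W=cloud("scene",f["d"])
    print(i);print((W[140:166:2,258:282,0]*1000).astype(int));print((W[140:166:2,258:282,1]*1000).astype(int));print((W[140:166:2,258:282,2]*1000).astype(int))
E
```

```text
{'time': 4.283, 'q': [-0.005, 0.49, 1.691, 0.0, 0.961, -0.13], 'joint_velocities': [-0.0, 0.0, 0.001, 0.001, -0.003, -0.0], 'joint_torque': [0.001, -38.766, -14.172, 0.058, 0.047, -0.0], 'position': [0.533, 0.108, 0.134], 'tool_rot': [0.661, 0.75, -0.0, -0.0], 'ft_force': [-0.977, -0.222, -0.509], 'moment': [-0.124, 0.073, -0.054], 'grip_width': 0.001}
0
[[383 388 388 391 393 395 400 402 404 407 412 414 415 417 422 426 428 443 450 455 459 463 466 470]
 [387 392 393 398 400 403 405 407 411 413 416 418 420 424 428 429 433 444 450 456 460 463 466 470]
 [395 396 401 402 406 408 412 413 416 419 528 529 532 534 432 435 438 444 449 455 460 463 467 472]
 [400 403 405 407 410 413 415 416 422 530 530 534 536 535 437 441 443 445 450 455 461 463 468 471]
 [406 409 411 413 415 418 420 529 532 533 536 537 535 535 440 446 448 452 454 456 461 464 468 473]
 [410 414 415 419 422 425 425 530 533 535 536 887 535 536 448 449 454 456 459 460 464 466 470 471]
 [416 416 422 423 427 429 434 531 533 535 538 538 535 535 454 523 526 528 464 466 469 473 475 477]
 [421 423 425 429 431 511 438 532 533 536 539 537 
[... 6910 characters left out ...]
1  -1]
 [  1  -3   0  -2  -1  -2   0 151 154 154 153 149 144 139   0 113 112 115  -2  -2  -2   0   0  -3]
 [  0  -1  -1   0  -2 122   0 145 147 149 147 141 140 133 114 114 113 725   0  -1  -3   0  -1  -1]
 [  0   0   0 122 121 122 122 140 141 143 141 136 132 114 114 112 108 100  -1  -1   0   0  -2  -1]
 [ -2   0 122 121 120 122 122 133 135 725 132 127 123 123 120 104 100  93   0   0   2   0   0   0]
 [  0 122 121 121 121 121 120 122 127 130 124 122 122 118 113  96  90  86   1   0   0   2  -1   1]
 [ -1 113 114 117 118 119 119 119 121 121 122 120 117 111 105  91  85  81  -2   0  -3  -1  -2   0]
 [ -1 107 107 101 102 103 108 112 114 116 117 115 109 104 100  82  75  71   0   0  -2  -2  -1   0]]
```

```bash
python3 - <<'E'
from h import *
np.set_printoptions(linewidth=220)
f=np.load("pics/scene1.npz");p=f["p"];W=cloud("scene",f["d"])
cv2.imwrite("pics/scene1f.png",cv2.resize(p[20:190,180:350,::-1],None,fx=3.5,fy=3.5,interpolation=cv2.INTER_CUBIC))
for u in (266,268,270,262,250,235,300,310):
    print(u,[(v,*(W[v,u]*1000).astype(int)) for v in range(96,160,3)])
E
```

```text
266 [(96, np.int64(537), np.int64(89), np.int64(316)), (99, np.int64(538), np.int64(88), np.int64(309)), (102, np.int64(536), np.int64(91), np.int64(300)), (105, np.int64(539), np.int64(87), np.int64(295)), (108, np.int64(539), np.int64(86), np.int64(288)), (111, np.int64(541), np.int64(83), np.int64(283)), (114, np.int64(541), np.int64(83), np.int64(276)), (117, np.int64(539), np.int64(87), np.int64(265)), (120, np.int64(542), np.int64(82), np.int64(261)), (123, np.int64(547), np.int64(74), np.int64(260)), (126, np.int64(548), np.int64(73), np.int64(253)), (129, np.int64(548), np.int64(73), np.int64(244)), (132, np.int64(531), np.int64(100), np.int64(213)), (135, np.int64(532), np.int64(98), np.int64(205)), (138, np.int64(531), np.int64(100), np.int64(194)), (141, np.int64(887), np.int64(-474), np.int64(725)), (144, np.int64(532), np.int64(99), np.int64(178)), (147, np.int64(531), np.int64(102), np.int64(166)), (150, np.int64(533), np.int64(99), np.int64(159)), (153, np.int64(534), np.int64(97), np.int64(151)), (156, np.int64(533), np.int64(98), np.int64(141)), (159, np.int64(533), 
[... 7202 characters left out ...]
.int64(615), np.int64(155), np.int64(246)), (123, np.int64(482), np.int64(465), np.int64(-2)), (126, np.int64(490), np.int64(450), np.int64(-1)), (129, np.int64(498), np.int64(435), np.int64(-1)), (132, np.int64(507), np.int64(418), np.int64(0)), (135, np.int64(514), np.int64(405), np.int64(0)), (138, np.int64(522), np.int64(389), np.int64(0)), (141, np.int64(529), np.int64(374), np.int64(0)), (144, np.int64(534), np.int64(365), np.int64(-2)), (147, np.int64(541), np.int64(351), np.int64(-2)), (150, np.int64(548), np.int64(338), np.int64(-2)), (153, np.int64(556), np.int64(323), np.int64(0)), (156, np.int64(563), np.int64(310), np.int64(0)), (159, np.int64(568), np.int64(299), np.int64(-1))]
```

View pics/scene1f.png

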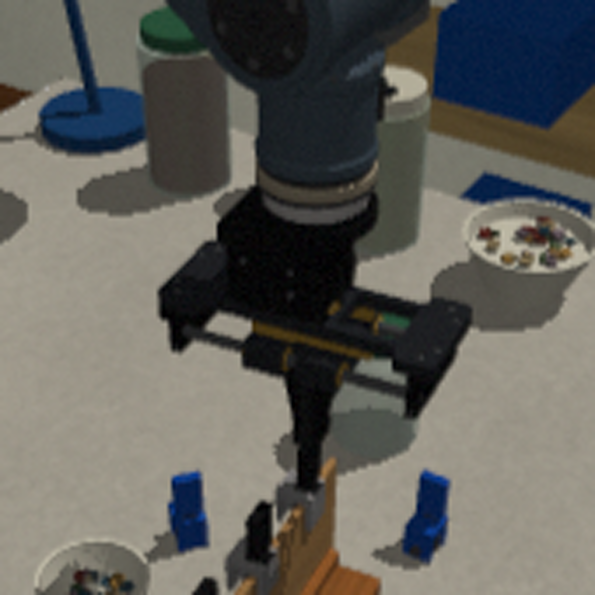

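drive_tool(
  targets=[0,0,-1,0,0,0,0,0,-2.5,0,0,0,0,0,-3.7,0,0,0,0,0,-4,0,0,0,0,0,-4,0,0,0,0,0,-4,0,0,0],
)

```text
time: 4.78
position: [0.5328, 0.1085, 0.1744]
tool_rot: [0.661, 0.75, 0.0, 0.0]
ft_force: [-0.7, 0.2, 0.1]
grip_width: 0.0006
```

```bash
python3 - <<'E'
from h import *
o=robot.get_obs();print(o["position"],o["ft_force"])
p,d=robot.camera("scene");np.savez("pics/scene2.npz",p=p,d=d);W=cloud("scene",d)
cv2.imwrite("pics/scene2f.png",cv2.resize(p[20:190,180:350,::-1],None,fx=3.5,fy=3.5,interpolation=cv2.INTER_CUBIC))
m=(abs(W[...,0]-.535)<.03)&(abs(W[...,1]-.107)<.025)&(W[...,2]>.168)&(W[...,2]<.25)
q=W[m];
for z in range(168,250,4):
    s=q[(q[:,2]*1000>=z)&(q[:,2]*1000<z+4)]
    if len(s): print(z,len(s),(s.min(0)*1000).round(),(s.max(0)*1000).round())
E
```

```text
[0.53280494 0.10850423 0.17441024] [-0.73640177  0.22023183  0.10072577]
208 9 [527.  98. 208.] [543. 111. 212.]
212 17 [528.  97. 212.] [544. 123. 216.]
216 14 [528.  96. 217.] [544. 122. 220.]
220 14 [528.  97. 220.] [544. 121. 224.]
224 15 [527.  95. 224.] [544. 115. 228.]
228 15 [527.  98. 228.] [544. 119. 232.]
232 15 [526.  97. 232.] [545. 111. 236.]
236 15 [525.  97. 236.] [546. 116. 240.]
240 17 [525.  97. 240.] [546. 120. 244.]
244 18 [524.  97. 244.] [547. 116. 247.]
248 8 [523.  96. 248.] [546. 115. 250.]
```

View pics/scene2f.png

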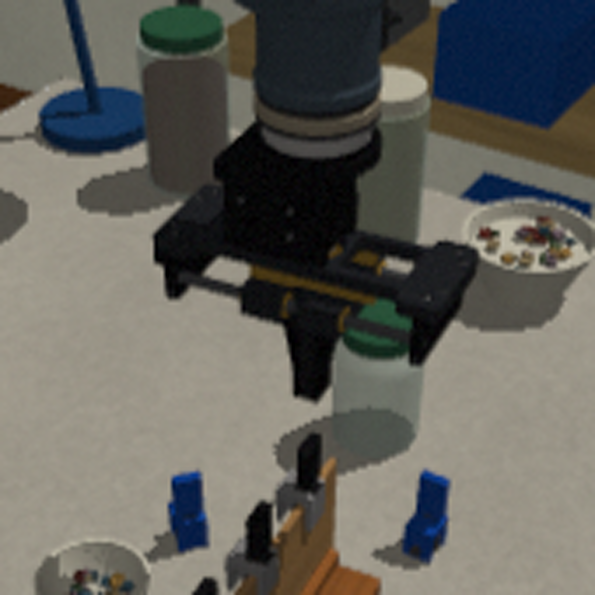

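drive_tool(
  targets=[0,-0.15,0,0,0,0,0,-0.15,0,0,0,0,0,-0.15,0,0,0,0,0,-0.15,0,0,0,0,0,-0.15,0.5,0,0,0,0,-0.15,1.5,0,0,0,0,-0.15,2.5,0,0,0,0,-0.15,3.5,0,0,0],
  grip=0,
)

```text
time: 5.5
position: [0.531, 0.1083, 0.1379]
tool_rot: [0.661, 0.75, -0.0, -0.0]
ft_force: [0.4, -0.1, -0.2]
grip_width: 0.0416
```

drive_tool(
  targets=[0,0,0.6,0,0,0,0,0,1.4,0,0,0,0,0,2.2,0,0,0,0,0,3,0,0,0,0,0,3.4,0,0,0,0,0,3.6,0,0,0,0,0,3.6,0,0,0],
)

```text
time: 6.08
position: [0.5312, 0.1083, 0.1027]
tool_rot: [0.661, 0.75, -0.0, -0.0]
ft_force: [-0.2, 0.9, -0.4]
grip_width: 0.0435
```

```bash
python3 - <<'E'
from h import *
o=robot.get_obs();print(o["position"],o["ft_force"])
p,d=robot.camera("scene")
cv2.imwrite("pics/scene3f.png",cv2.resize(p[90:190,220:330,::-1],None,fx=5,fy=5,interpolation=cv2.INTER_CUBIC))
E
```

```text
[0.53117374 0.10833446 0.10272066] [-0.19870347  0.9084639  -0.44766669]
```

View pics/scene3f.png

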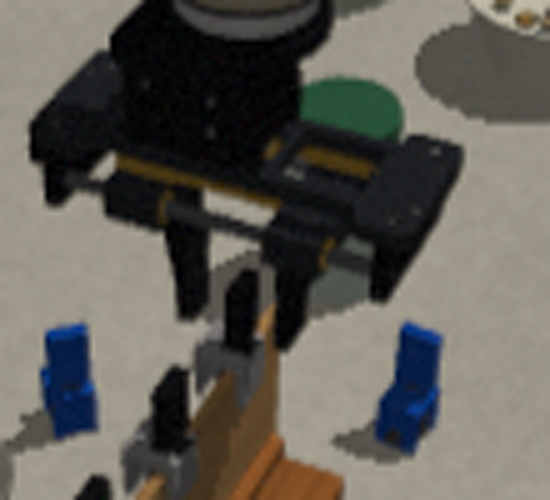

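drive_tool(
  targets=[0,0,0,0,0,0,0,0,0,0,0,0,0,0,0,0,0,0,0,0,0,0,0,0,0,0,0,0,0,0,0,0,0,0,0,0,0,0,0,0,0,0,0,0,0,0,0,0],
  grip=1,
  squeeze=25,
)

```text
time: 6.8
position: [0.5316, 0.1083, 0.1034]
tool_rot: [0.661, 0.75, 0.0, 0.0]
ft_force: [-0.3, -0.1, 0.8]
grip_width: 0.0098
```

Pinched at 9.8 mm, matching the 10 mm tab. Now a slow tug.

drive_tool(
  targets=[0,0,-0.05,0,0,0,0,0,-0.1,0,0,0,0,0,-0.1,0,0,0],
)

```text
time: 7.05
position: [0.5306, 0.1082, 0.1035]
tool_rot: [0.661, 0.75, -0.001, -0.001]
ft_force: [0.2, -0.5, -3.9]
grip_width: 0.0102
```

drive_tool(
  targets=[0,0,-0.05,0,0,0,0,0,-0.05,0,0,0],
)

```text
time: 7.22
position: [0.5307, 0.1082, 0.1041]
tool_rot: [0.661, 0.75, -0.001, -0.001]
ft_force: [0.2, -0.9, -7.2]
grip_width: 0.0096
```

drive_tool(
  targets=[0,0,-0.05,0,0,0,0,0,-0.05,0,0,0],
)

```text
time: 7.38
position: [0.5309, 0.1082, 0.1048]
tool_rot: [0.661, 0.75, -0.0, -0.0]
ft_force: [0.7, -0.6, -8.4]
grip_width: 0.0098
```

drive_tool(
  targets=[0,0,0,0,0,0,0,0,0,0,0,0],
)

```text
time: 7.55
position: [0.531, 0.1083, 0.1049]
tool_rot: [0.661, 0.75, -0.0, -0.0]
ft_force: [-0.2, -2.3, -8.8]
grip_width: 0.0098
```

drive_tool(
  targets=[0,0,0.1,0,0,0,0,0,0.2,0,0,0,0,0,0.2,0,0,0],
)

```text
time: 7.8
position: [0.5319, 0.1084, 0.1036]
tool_rot: [0.661, 0.75, 0.0, 0.0]
ft_force: [-0.3, -0.7, -5.7]
grip_width: 0.0095
```

drive_tool(
  targets=[0,0,0,0,0,0,0,0,0,0,0,0,0,0,0,0,0,0,0,0,0,0,0,0,0,0,0,0,0,0],
  grip=0,
)

```text
time: 8.22
position: [0.5319, 0.1084, 0.1038]
tool_rot: [0.661, 0.75, 0.0, 0.0]
ft_force: [-0.5, -1.0, -0.0]
grip_width: 0.035
```

drive_tool(
  targets=[0,0,-0.8,0,0,0,0,0,-2,0,0,0,0,0,-3.5,0,0,0,0,0,-4.8,0,0,0,0,0,-5,0,0,0,0,0,-5,0,0,0],
)

```text
time: 8.72
position: [0.5323, 0.1083, 0.1545]
tool_rot: [0.661, 0.75, 0.001, 0.001]
ft_force: [-0.6, 0.0, 0.3]
grip_width: 0.0436
```

```bash
python3 -c "
from h import *
go([.5415,.0293,.153])"
```

```text
t 8.7167 pos [0.5323 0.1083 0.1545] F [-0.6   0.01  0.28] w 0.0436
shift cm [-7.95 -0.08  0.16] rot [0.17 0.02 0.  ]
```

drive_tool(
  targets=[-1,0,0,0,0,0,-3,0,0,0,0,0,-5.5,0,0,0,0,0,-7.3,0,0,0,0,0,-8,-0.1,0,0,0,0,-8,-0.1,0,0,0,0,-8,-0.1,0,0,0,0],
)

```text
time: 9.3
position: [0.5398, 0.0287, 0.1526]
tool_rot: [0.662, 0.75, -0.0, -0.001]
ft_force: [-0.2, 0.3, 0.2]
grip_width: 0.0439
```

```bash
python3 - <<'E'
from h import *
go([.5415,.0293,.1025])
p,d=robot.camera("scene")
cv2.imwrite("pics/scene4f.png",cv2.resize(p[90:210,210:330,::-1],None,fx=5,fy=5,interpolation=cv2.INTER_CUBIC))
W=cloud("scene",d)
for c in ((.5325,.1086),(.5523,-.0496)):
    m=(abs(W[...,0]-c[0])<.02)&(abs(W[...,1]-c[1])<.02)&(W[...,2]>.12)&(W[...,2]<.19)&(p.max(2)<60)
    q=W[m];print(m.sum(),np.percentile(q[:,2],[50,95,99,100]))
f=np.load("pics/scene0.npz");p=f["p"];W=cloud("scene",f["d"])
for c in ((.5325,.1086),(.5523,-.0496)):
    m=(abs(W[...,0]-c[0])<.02)&(abs(W[...,1]-c[1])<.02)&(W[...,2]>.12)&(W[...,2]<.19)&(p.max(2)<60)
    q=W[m];print(m.sum(),np.percentile(q[:,2],[50,95,99,100]))
E
```

```text
t 9.3 pos [0.5398 0.0287 0.1526] F [-0.22  0.32  0.21] w 0.0439
shift cm [0.03 0.19 5.01] rot [-0.09 -0.06 -0.07]
50 [0.14101841 0.1596504  0.16220896 0.16260245]
150 [0.1477795  0.16426365 0.16509337 0.16515509]
126 [0.14443315 0.16462357 0.16556762 0.16563813]
160 [0.14523801 0.16456656 0.16549818 0.16573751]
```

View pics/scene4f.png

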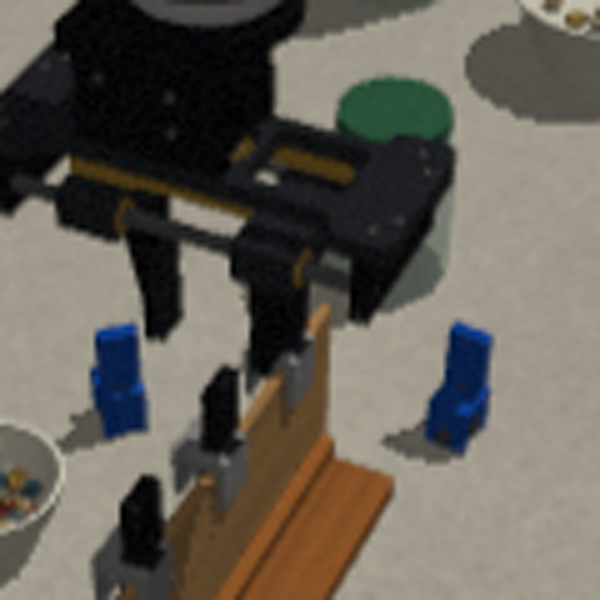

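drive_tool(
  targets=[0,0.15,0.3,0,0,0,0,0.15,1,0,0,0,0,0.15,2.2,0,0,0,0,0.15,3.5,0,0,0,0,0.15,4.5,0,0,0,0,0.15,5,0,0,0,0,0.15,5,0,0,0],
)

```text
time: 9.93
position: [0.5408, 0.0296, 0.1017]
tool_rot: [0.661, 0.75, -0.001, -0.001]
ft_force: [0.7, 0.1, 0.5]
grip_width: 0.0435
```

drive_tool(
  targets=[0,0,0,0,0,0,0,0,0,0,0,0,0,0,0,0,0,0,0,0,0,0,0,0,0,0,0,0,0,0,0,0,0,0,0,0,0,0,0,0,0,0,0,0,0,0,0,0],
  grip=1,
  squeeze=25,
)

```text
time: 10.6
position: [0.5422, 0.0289, 0.1036]
tool_rot: [0.661, 0.75, 0.0, 0.0]
ft_force: [-0.6, -0.1, 1.2]
grip_width: 0.0099
```

drive_tool(
  targets=[0,0,-0.05,0,0,0,0,0,-0.1,0,0,0,0,0,-0.1,0,0,0],
)

```text
time: 10.85
position: [0.5414, 0.0289, 0.1038]
tool_rot: [0.661, 0.75, -0.0, -0.0]
ft_force: [-0.1, -1.1, -2.0]
grip_width: 0.0098
```

drive_tool(
  targets=[0,0,-0.05,0,0,0,0,0,-0.05,0,0,0],
)

```text
time: 11.02
position: [0.5415, 0.029, 0.1043]
tool_rot: [0.661, 0.75, -0.0, -0.0]
ft_force: [0.2, -1.1, -4.0]
grip_width: 0.0096
```

drive_tool(
  targets=[0,0,-0.05,0,0,0,0,0,-0.05,0,0,0],
)

```text
time: 11.18
position: [0.5418, 0.0291, 0.1051]
tool_rot: [0.661, 0.75, -0.0, -0.0]
ft_force: [0.0, -0.6, -4.4]
grip_width: 0.0099
```

drive_tool(
  targets=[0,0,-0.05,0,0,0,0,0,-0.05,0,0,0],
)

```text
time: 11.35
position: [0.5419, 0.0291, 0.1057]
tool_rot: [0.661, 0.75, 0.0, -0.0]
ft_force: [0.4, 0.2, -4.8]
grip_width: 0.01
```

drive_tool(
  targets=[0,0,-0.1,0,0,0,0,0,-0.2,0,0,0,0,0,-0.3,0,0,0,0,0,-0.3,0,0,0],
)

```text
time: 11.68
position: [0.5421, 0.0291, 0.109]
tool_rot: [0.661, 0.75, 0.0, 0.0]
ft_force: [0.2, -0.5, -3.5]
grip_width: 0.0101
```

```bash
python3 - <<'E'
from h import *
go([.5415,.0293,.105])
p,d=robot.camera("scene")
cv2.imwrite("pics/scene5f.png",cv2.resize(p[120:230,210:310,::-1],None,fx=5.4,fy=5.4,interpolation=cv2.INTER_CUBIC))
E
```

```text
t 11.6833 pos [0.5421 0.0291 0.109 ] F [ 0.23 -0.46 -3.49] w 0.0101
shift cm [ 0.03 -0.06  0.4 ] rot [ 0.03 -0.   -0.  ]
```

View pics/scene5f.png

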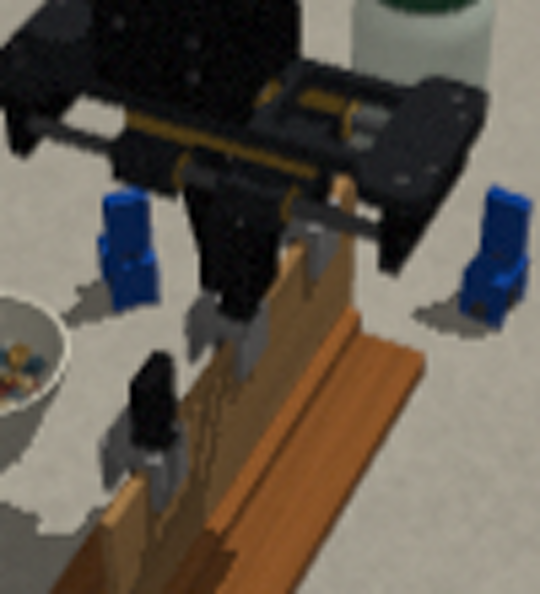

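drive_tool(
  targets=[0,0,-0.2,0,0,0,0,0,-0.45,0,0,0,0,0,-0.7,0,0,0,0,0,-0.95,0,0,0,0,0,-1.2,0,0,0,0,0,-1.45,0,0,0,0,0,-1.7,0,0,0,0,0,-1.95,0,0,0,0,0,-2.2,0,0,0,0,0,-2.5,0,0,0,0,0,-2.8,0,0,0,0,0,-3,0,0,0],
)

```text
time: 12.73
position: [0.5424, 0.029, 0.1395]
tool_rot: [0.661, 0.75, 0.0, 0.0]
ft_force: [0.2, -0.3, -0.6]
grip_width: 0.0101
```

drive_tool(
  targets=[0,0,-0.5,0,0,0,0,0,-1.3,0,0,0,0,0,-2.4,0,0,0,0,0,-3.6,0,0,0,0,0,-4.8,0,0,0,0,0,-6,0,0,0,0,0,-7,0,0,0,0,0,-7.5,0,0,0,0,0,-7.5,0,0,0],
)

```text
time: 13.48
position: [0.5429, 0.0289, 0.2153]
tool_rot: [0.661, 0.75, 0.001, 0.001]
ft_force: [-0.4, 0.2, -0.9]
grip_width: 0.0099
```

```bash
python3 - <<'E'
from h import *
go([.480,-.322,.21])
p,d=robot.camera("scene")
cv2.imwrite("pics/scene6f.png",cv2.resize(p[60:260,190:350,::-1],None,fx=3,fy=3,interpolation=cv2.INTER_CUBIC))
E
```

```text
t 13.4833 pos [0.5429 0.0289 0.2153] F [-0.37  0.21 -0.9 ] w 0.0099
shift cm [-34.02 -10.65   0.53] rot [0.17 0.05 0.01]
```

View pics/scene6f.png

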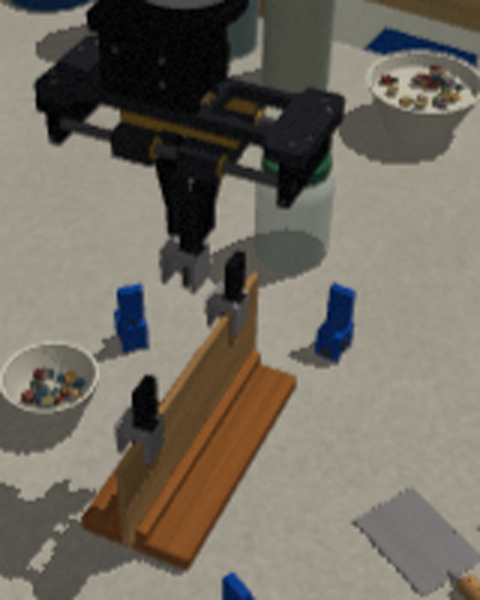

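drive_tool(
  targets=[-1,-0.3,0,0,0,0,-3,-1,0,0,0,0,-6,-1.9,0,0,0,0,-9.5,-3,0,0,0,0,-13,-4.1,0,0,0,0,-16.5,-5.2,0,0,0,0,-20,-6.3,0,0,0,0,-23.5,-7.4,0,0,0,0,-27,-8.5,0,0,0,0,-30.5,-9.6,0,0,0,0,-33,-10.3,0,0,0,0,-34,-10.6,0,0,0,0],
)

```text
time: 14.53
position: [0.4779, -0.3262, 0.2127]
tool_rot: [0.663, 0.749, -0.001, 0.0]
ft_force: [0.8, -0.2, -0.6]
grip_width: 0.0103
```

drive_tool(
  targets=[0,0,0,0,0,0,0,0,0,0,0,0,0,0,0,0,0,0],
)

```text
time: 14.78
position: [0.479, -0.3197, 0.2132]
tool_rot: [0.661, 0.75, 0.0, -0.001]
ft_force: [-0.0, 0.4, -0.9]
grip_width: 0.0097
```

```bash
python3 - <<'E'
from h import *
go([.480,-.322,.02])
p,d=robot.camera("scene");W=cloud("scene",d)
cv2.imwrite("pics/scene7f.png",cv2.resize(p[150:370,60:290,::-1],None,fx=2.7,fy=2.7,interpolation=cv2.INTER_CUBIC))
m=(abs(W[...,0]-.48)<.05)&(abs(W[...,1]+.322)<.04)&(W[...,2]>.15)&(W[...,2]<.27)
q=W[m];print(len(q),np.percentile(q[:,2],[0,1,5]))
E
```

```text
t 14.7833 pos [ 0.479  -0.3197  0.2132] F [-0.03  0.43 -0.89] w 0.0097
shift cm [-0.29  0.09 19.32] rot [-0.06 -0.14  0.05]
397 [0.19933029 0.20126168 0.20338771]
```

View pics/scene7f.png

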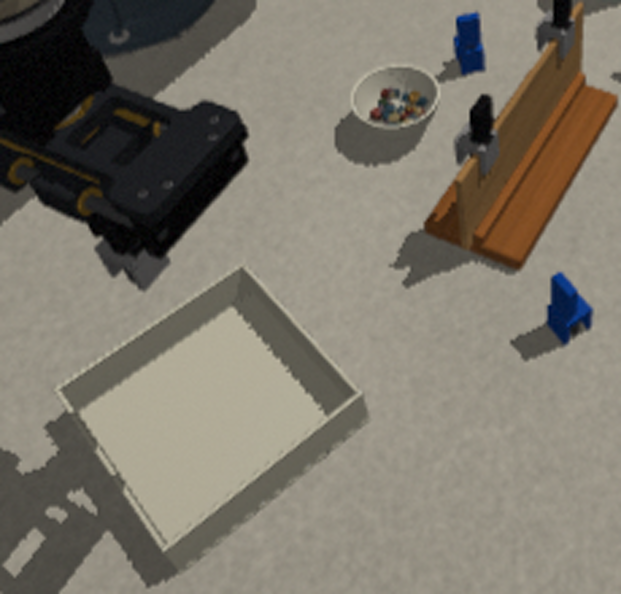

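drive_tool(
  targets=[0,0,0.8,0,0,0,-0.1,0,2.3,0,0,0,-0.2,0,4.5,0,0,0,-0.2,0,7,0,0,0,-0.2,0,9.5,0,0,0,-0.2,0,12,0,0,0,-0.2,0,14,0,0,0,-0.2,0,15.5,0,0,0,-0.2,0,16.8,0,0,0,-0.2,0,17.8,0,0,0,-0.2,0,18,0,0,0,-0.2,0,18,0,0,0],
)

```text
time: 15.83
position: [0.4796, -0.3225, 0.0331]
tool_rot: [0.661, 0.75, 0.0, -0.001]
ft_force: [0.6, 1.4, -0.9]
grip_width: 0.0102
```

drive_tool(
  targets=[0,0,0.2,0,0,0,0,0,0.4,0,0,0,0,0,0.6,0,0,0,0,0,0.8,0,0,0,0,0,0.9,0,0,0,0,0,0.9,0,0,0],
)

```text
time: 16.33
position: [0.4796, -0.3236, 0.0247]
tool_rot: [0.661, 0.75, 0.0, -0.0]
ft_force: [0.4, 0.0, -0.5]
grip_width: 0.0097
```

```bash
python3 - <<'E'
from h import *
go([.480,-.322,.016])
p,d=robot.camera("scene");W=cloud("scene",d)
cv2.imwrite("pics/scene8f.png",cv2.resize(p[190:370,60:220,::-1],None,fx=3.2,fy=3.2,interpolation=cv2.INTER_CUBIC))
E
```

```text
t 16.3333 pos [ 0.4796 -0.3236  0.0247] F [ 0.38  0.02 -0.45] w 0.0097
shift cm [0.15 0.06 0.87] rot [-0. -0. -0.]
```

View pics/scene8f.png

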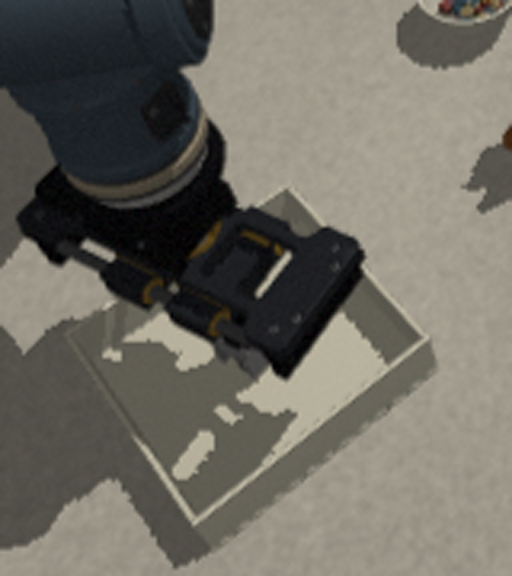

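The clip hangs inside the tub, about 9 mm above the floor. I'll lower it slowly until it touches.

drive_tool(
  targets=[0,0,0.15,0,0,0,0,0,0.3,0,0,0,0,0,0.45,0,0,0,0,0,0.55,0,0,0,0,0,0.6,0,0,0],
)

```text
time: 16.8
position: [0.4796, -0.3235, 0.0185]
tool_rot: [0.661, 0.75, 0.0, -0.0]
ft_force: [0.1, -0.6, 0.1]
grip_width: 0.0097
```

drive_tool(
  targets=[0,0,0.07,0,0,0,0,0,0.14,0,0,0],
)

```text
time: 16.97
position: [0.4797, -0.3236, 0.0173]
tool_rot: [0.661, 0.75, -0.0, 0.0]
ft_force: [-0.4, 0.7, -1.0]
grip_width: 0.0098
```

drive_tool(
  targets=[0,0,0.06,0,0,0,0,0,0.12,0,0,0],
)

```text
time: 17.13
position: [0.48, -0.3237, 0.0166]
tool_rot: [0.661, 0.75, 0.0, 0.0]
ft_force: [0.7, 1.7, 7.3]
grip_width: 0.0097
```

drive_tool(
  targets=[0,0,-0.05,0,0,0,0,0,-0.08,0,0,0],
)

```text
time: 17.3
position: [0.4797, -0.3237, 0.017]
tool_rot: [0.661, 0.75, -0.0, 0.0]
ft_force: [-1.3, 0.5, 0.4]
grip_width: 0.0098
```

drive_tool(
  targets=[0,0,0,0,0,0,0,0,0,0,0,0,0,0,0,0,0,0,0,0,0,0,0,0,0,0,0,0,0,0,0,0,0,0,0,0],
  grip=0,
)

```text
time: 17.8
position: [0.4797, -0.3236, 0.0169]
tool_rot: [0.661, 0.75, -0.0, 0.0]
ft_force: [0.7, 0.3, -0.2]
grip_width: 0.0396
```

drive_tool(
  targets=[0,0,-0.3,0,0,0,0,0,-1,0,0,0,0,0,-2,0,0,0,0,0,-4,0,0,0,0,0,-7,0,0,0,0,0,-10,0,0,0,0,0,-13,0,0,0,0,0,-16,0,0,0,0,0,-18,0,0,0,0,0,-19,0,0,0,0,0,-19,0,0,0],
)

```text
time: 18.72
position: [0.481, -0.3248, 0.2105]
tool_rot: [0.661, 0.75, -0.0, 0.003]
ft_force: [0.0, -1.2, -0.8]
grip_width: 0.0436
```

```bash
python3 - <<'E'
from h import *
go([.480,-.322,.21])
for n,s in(("scene",1.5),("top",1.5)):
    p,d=robot.camera(n);np.savez(f"pics/{n}9.npz",p=p,d=d)
    cv2.imwrite(f"pics/{n}9.png",cv2.resize(p[:,:,::-1],None,fx=s,fy=s))
E
```

```text
t 18.7167 pos [ 0.481  -0.3248  0.2105] F [ 0.03 -1.21 -0.8 ] w 0.0436
shift cm [ 0.29 -0.07  0.05] rot [0.24 0.31 0.01]
```

View pics/scene9.png

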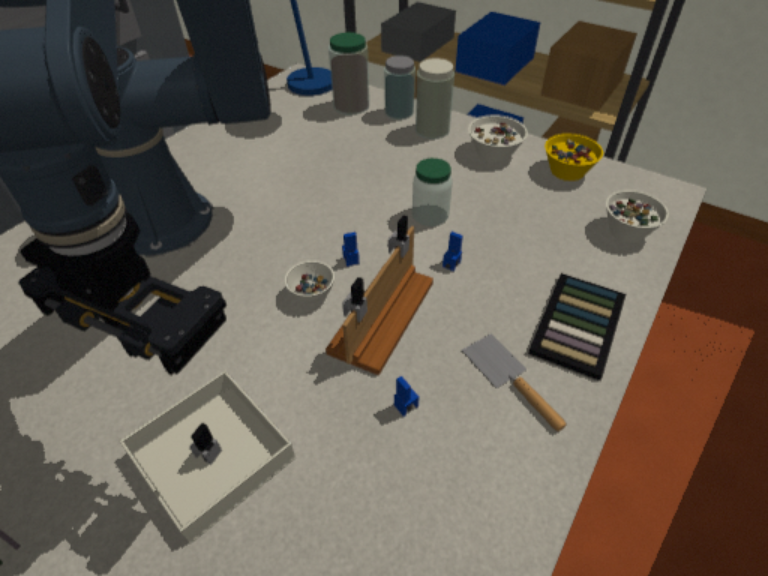

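View pics/top9.png

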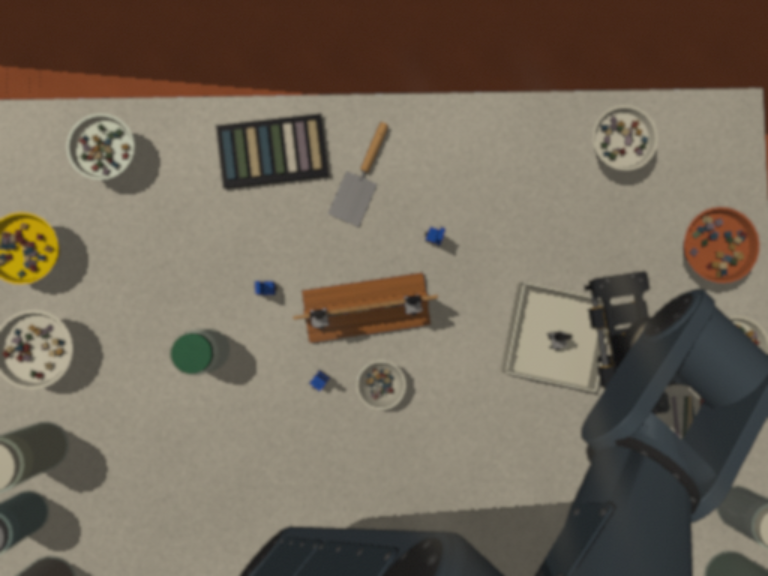

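```bash
python3 - <<'E'
from h import *
f=np.load("pics/top9.npz");W=cloud("top",f["d"])
for c in ((.532,.1088),(.552,-.0496)):
    m=(abs(W[...,0]-c[0])<.015)&(abs(W[...,1]-c[1])<.015)&(W[...,2]>.155)&(W[...,2]<.2)
    print(np.median(W[m],0).round(4))
m=(abs(W[...,0]-.54)<.06)&(abs(W[...,1]-.03)<.025)&(W[...,2]>.1);print("edge",np.median(W[m][:,2]))
print(robot.get_obs()["joint_velocities"].round(3)); print(robot.hand_in())
E
```

```text
[0.5316 0.108  0.1657]
[ 0.5522 -0.0497  0.1657]
edge 1.1795544350333422
[ 0.     0.029  0.026 -0.    -0.001  0.002]
the job is handed in; nothing more can be done
None
```

The weak clip was the one at the middle place. It now stands upright in the white repairs tub, and I handed the job in at about 19 s on the clock.

- **Clip at the +y place:** it held a tug of about 8.8 N and stayed on. Its tab top still measures 166 mm, the same as at the start.
- **Clip at the middle place:** it slid at about 4–5 N and came off. I lowered it to the tub floor until I felt a brief contact of about 7 N, backed off and let go.
- **Clip at the -y place:** I did not tug it, because the weak one had already been found. Its tab top also still measures 166 mm.
- **Jar, bowl and spatula:** they stand where they were in the last pictures, and the gripper was clear of everything at hand-in.

**Checks that failed or disagreed:**
- **First pinch at the +y place:** it closed on nothing, above the tab. The fingertips are really about 34 mm higher than the reported TCP, as the scene camera's depth showed. I allowed for that from then on.
- **Board edge height:** the last depth check gave a nonsense value (1.18 m, from false depth readings), so it confirms nothing. The board looks properly seated in the last pictures.

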